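# Let an onion out of the lever-lidded hopper

### The arm

A 6-joint arm with a two-finger parallel gripper is mounted at the origin on the work surface. World frame = base frame: x ahead of the robot, y to its left, z up, the work surface at z = 0. Lengths are in mm, angles in rad, forces in N, time in s.
With the tool pointing down it reaches from about 150 to 775 mm from the base axis. Payload 6.1 kg.
Tool frame: the origin (TCP) lies at the centre of the arm's flange, where the gripper is bolted on; the fingertips stand 173 mm ahead of it and the grasp point (between the pads) lies 155 mm ahead of it (robot.tcp_to_grasp is the z of the grasp point in the tool frame, in mm); z points along the fingers, y is the line along which they close (so a half turn about z gives the same grasp; the last joint's range is limited). The gripper opens to 85 mm and grips with 20 to 120 N. Pads are 22 mm wide; open, the fingers measure 114 mm over their backs; the gripper's body (76 mm by 85 mm) begins 54 mm behind the grasp point. The pads swing forward as they close: fully open they stand 13 mm farther back than shut.
Start: joints at [1.309, 0.126, -0.04, 1.405, 0, 1.571], TCP at [135.874, 507.097, 404.695] pointing down, gripper open.
Joint ranges: [-2.72, 2.72], [-0.95, 1.95], [-1.27, 1.35], [-1.78, 2.02], [-1.46, 1.47], [-3.14, 3.14]. Speed limits (rad/s): [2.39, 2.39, 3.01, 3.14, 3.14, 3.14].

### API

Orientations are given as a 3x3 rotation matrix whose columns are the frame's x, y, z axes.
In Python, from station import monitor, cams, workorder, robot gives the robot as it stands.
- The arm moves only by the tool send_rows, never from a script. Its argument "moves" is a list of rows, each an object with "translation": the shift along the tool's x, y, z in m, a list of three; "turn": the turn about the tool's z in degrees. In form: [{"translation": [x, y, z], "turn": turn}, ...]. A call has 1 to 20 rows; each row is the pose to reach, as a shift and turn from the pose commanded when the call began, along the tool's axes at that moment; what a row does not reach only later rows make up. A row lasts 1/12 s, in which the tool goes at most 41.7 mm and 7.16 degrees, less where a joint would pass 70% of its speed; a pose out of reach is approached as far as the arm can. A call with a gripper value outside its range is refused whole. "hand" is the closure in counts, from 0 (fully open) to 255 (shut), set as the call begins (left out, the last holds). The fingers move at their own pace and stop on an object; the grip force is fixed at half the most. Time passes only in rows, so rows that repeat a pose let the fingers close. It gives the time, the measured TCP pose, the force, the opening and the grip force at its end, in the units of the state.
- monitor.get_obs(): the state, without advancing time (a new reading comes with each control period).
- cams.snapshot(name): name is "scene" or "top"; returns a dict with "color" (420x560x3 uint8, red, green, blue), "depth" (420x560 float32, mm along the optical axis (not along the pixel's ray), 0 where there is no reading), "mtx" (3x3 intrinsics, pixels), "eye" and "attitude" of the camera in the world. Camera axes: x right, y up, looking along -z (the intrinsics and any distortion apply to the point x, -y, -z); pixel columns grow to the right and rows downward; lengths in mm; the calibration is good to about 2 mm. A picture is of the moment at which its call begins.
- workorder.hand_in(): hands the job in; it is judged then, once.
The state is a dict: "time_s": time; "joints": joint angles; "joint_vel": joint speeds; "joint_efforts": joint torques, N m; "eef_pos": TCP position; "ee_rot": TCP orientation; "force": force on the tool from outside, world axes, zero at the start; "moment": the same for the moment, N m; "finger_gap": finger opening in mm; "finger_force": force on a finger pad.
Only numpy, scipy, OpenCV 4.12 (cv2) and the standard library are available. Lean on these libraries where they do the work, as an engineer would, in place of code of your own. Each camera call takes 0.05 s, during which the arm holds its last target. There are 200 camera calls.

### The job

Press the paddle of the onion hopper's lever all the way down so that the linked lid lifts and the onion rolls out into the tray by itself, and keep it down until the onion has come to rest there. Then ease the lever slowly back up, taking a few seconds, so that the lid shuts completely without slamming, and move clear. Only press the lever with the fingertips: do not touch the lid or the onion, and leave the other kitchen things where they are.

Things in the scene. Friction and masses are not known exactly. Their poses are not given: they have to be found in the camera images.
- hopper: plywood onion hopper fixed to the worktop, open on top, 140 wide, 190 high; origin under it on the worktop. Its x runs from mouth end to back end: open tray at x -262 to -125 (walls 85 high), mouth with slanting aluminium lid at -125 to -80, storage from -80 to 120. The lever runs along its -y side, the paddle is behind its back end. Position and yaw vary.
- lever_pivot (a point): point on the lever's hinge axis, on the hopper's -y side, 160 above the worktop; the axis is level and runs along the hopper's y
- paddle (a point): centre of the top face of the lever's flat steel paddle (54 long along the lever, 50 wide, 8 thick), the place to press. It lies 225 from the pivot along the lever (towards hopper +x), 13 above its centre line. At rest the lever rises 0.22 rad from level and this point is 222 above the worktop; fully down it slopes 0.22 rad down, 124 high. Nothing is under it.
- lever (a joint): lever angle in rad: 0 at rest (paddle up), 0.44 at the stop (paddle fully down). A return spring drives it up again; holding the paddle down takes about 3 to 6 N. The lid is linked and always turns 2.5 times as far (1.1 rad at the stop). Let go, the lever flies back and the lid slams.
- lid: aluminium lid, 118 wide, 105 long, 5 thick; origin on its hinge (hopper x -80, 160 above the worktop); shut, it slants down and outward to the mouth's sill. Opening, its lower edge swings outward and up over the tray.
- onion_center (a point): centre of the onion, a brown ball 60 in diameter with a small neck, about 110 g; at first it rests on the hopper's sloping floor against the inside of the lid, 103 high; in the tray it comes to rest against the front board, about 58 high at hopper x about -230
- spice_jar: small amber jar, 44 diameter, 75 high, origin at its foot; to be left alone
- pepper_mill: turned wooden pepper mill, 52 diameter, 137 high, origin at its foot; to be left alone
- salt_tub: small clear tub, 84 diameter, 45 high, origin at its foot; to be left alone
- tub_lid: white disc lid, 88 diameter, 8 thick, lying on the worktop, origin at its underside; to be left alone
- plate: blue plate, 170 diameter, 20 high, origin at its foot; to be left alone
- mug: white mug, 80 diameter, 90 high, origin at its foot; to be left alone
- onion: the same onion; its origin is at its centre and its axes turn as it rolls

How it is judged (in metres and radians):
On the way, in this order (a step that is already met when the one before it is completed fails the run):
1. the lid has begun to lift (value of joint lever above 0.1 rad).
2. the lever is held at least nine tenths down while the onion lies at rest in the tray (value of joint lever above 0.396 rad and linear speed of onion below 0.05 m/s and x of onion_center in the frame of hopper between -0.262 and -0.17 m and y of onion_center in the frame of hopper between -0.06 and 0.06 m and z of onion_center in the frame of hopper below 0.09 m), for 0.3 s.
3. the lid is shut again with the onion in the tray (value of joint lever below 0.02 rad and x of onion_center in the frame of hopper between -0.262 and -0.17 m and y of onion_center in the frame of hopper between -0.06 and 0.06 m and z of onion_center in the frame of hopper below 0.09 m), for 0.1 s.
At the end, for the whole second after the job is handed in: the lid is shut (lever back up within 0.02 rad of its rest, the lid within 0.05 rad), and the onion lies at rest (under 0.05 m/s) in the tray (centre at hopper x -262 to -170 mm, y within 60 mm, below 90 mm) (all of step 3 and linear speed of onion below 0.05 m/s); the robot touches nothing.
It fails at once if the lid closes too fast and slams (lever coming up faster than 0.6 rad/s, lid 1.5 rad/s) (velocity of joint lever below -0.6 rad/s).
It fails at once if the robot touches the onion (contact force between any of the fingers, the arm and onion above 0.3 N).
It fails at once if the onion is lifted out (height (world z) of onion_center above 0.16 m).
It fails at once if the robot touches the lid (contact force between any of the fingers, the arm and lid above 0.5 N).
It fails at once if one of the other kitchen things is moved by more than 20 mm (distance of any of spice_jar, pepper_mill, salt_tub, tub_lid, plate, mug from where it was at the start of the episode above 0.02 m).
It also fails if it takes over 48 s, if anything falls off the work surface, if the arm or the gripper's body presses on something with over 40 N, if the wrist force passes 120 N, or if a joint passes its speed limit or range.

## Working session

There is one attempt and no reset: what is moved stays moved. The work goes in short steps, Python scripts to look and compute and a tool call to move; the robot and the scene stay as the last step left them, time stands still between calls to the robot, and variables do not carry over. Pictures are saved under pics/ and viewed, at most 10 in all, crops included, and the job is handed in when it is done.

Besides the shell and the picture viewer there is one more tool, called after "Request:" in YAML: its name, and indented under it one key for each argument. send_rows: Moves the arm, as the interface text tells. Its arguments: {"type":"object","properties":{"moves":{"type":"array"},"hand":{"type":"number"}},"required":["moves"]}

```bash
mkdir -p pics; cat > h.py <<'E'
import numpy as np, cv2
from station import monitor, cams, workorder, robot
def pts(s):
    d=s["depth"]; K=s["mtx"]; v,u=np.indices(d.shape)
    x=(u-K[0,2])/K[0,0]*d; y=(v-K[1,2])/K[1,1]*d
    return np.stack([x,-y,-d],-1)@np.array(s["attitude"]).T+np.array(s["eye"])
E
python3 - <<'E'
from h import *
for n in ("scene","top"):
    s=cams.snapshot(n); cv2.imwrite(f"pics/{n}1.png",s["color"][...,::-1]); np.savez(f"pics/{n}1.npz",**s)
    print(n,s["eye"],s["attitude"],s["mtx"],(s["depth"]>0).mean())
o=monitor.get_obs(); print(o["time_s"],o["eef_pos"],o["ee_rot"],o["finger_gap"],o["force"])
E
```

```text
scene [1132.99970364 -328.24504008  841.044658  ] [[ 0.54637453 -0.58882562  0.5956167 ]
 [ 0.83740582  0.39683643 -0.37586212]
 [-0.01504516  0.70413438  0.70990733]] [[390.24809803   0.         279.79775319]
 [  0.         390.24809803 209.32644881]
 [  0.           0.           1.        ]] 0.9959141156462585
top [ 364.54767587   48.16596088 1133.81969401] [[ 0.01641548  0.98172316 -0.18960529]
 [-0.99980257  0.01824001  0.00788163]
 [ 0.01119598  0.18943848  0.98182876]] [[430.51496975   0.         276.47468873]
 [  0.         430.51496975 207.70460097]
 [  0.           0.           1.        ]] 0.9959353741496598
0.1 [135.84839855 507.00652154 404.00028076] [[-9.65919043e-01  2.58844091e-01 -3.73809630e-04]
 [ 2.58844361e-01  9.65918072e-01 -1.36919265e-03]
 [ 6.66205018e-06 -1.41928777e-03 -9.99998993e-01]] 85.1154682668984 [-0.85060954 -0.14695491 -0.3769579 ]
```

View pics/scene1.png

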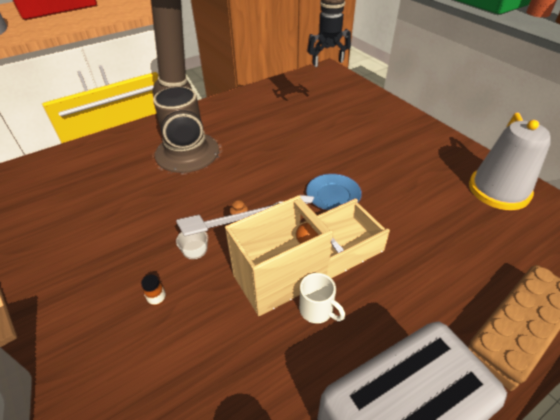

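View pics/top1.png

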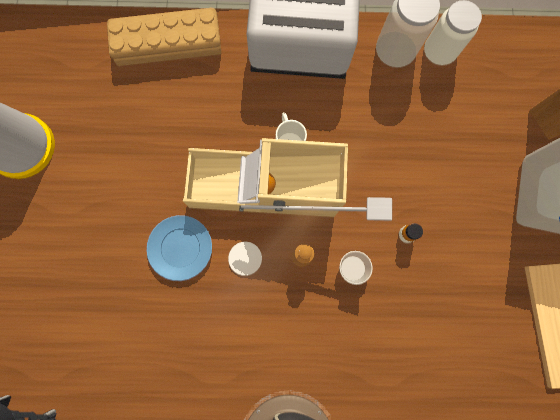

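The scene view shows the paddle at about (190,225), and the top view shows it at about (379,208). The salt tub is at (355,268) and the spice jar at (410,233). The tray is on the left (+y) and the lever is on the robot side. Next I measure the paddle and the hopper edges.

```bash
python3 - <<'E'
from h import *
T=dict(np.load("pics/top1.npz")); S=dict(np.load("pics/scene1.npz"))
P=pts(T); Q=pts(S)
for n,X,s,(u0,u1,v0,v1) in (("top",P,T,(358,400,190,228)),("scene",Q,S,(172,212,212,242))):
    A=X[v0:v1,u0:u1].reshape(-1,3); m=(A[:,2]>195)&(A[:,2]<250); B=A[m]
    print(n,m.sum(),np.median(B,0),B.min(0),B.max(0))
    c,sz,a=cv2.minAreaRect(B[:,:2].astype(np.float32)); print(c,sz,a)
# storage box rim: z ~190
for X,n in ((P,"top"),(Q,"scene")):
    m=(abs(X[...,2]-188)<7)&(X[...,0]>250)&(X[...,0]<700)&(abs(X[...,1])<300)
    if n=="top": m[:,:255]=0; m[:,350:]=0
    mm=cv2.connectedComponentsWithStats(m.astype(np.uint8)); k=1+np.argmax(mm[2][1:,4]); B=X[mm[1]==k]
    print(n,len(B),cv2.minAreaRect(B[:,:2].astype(np.float32)))
m=(abs(P[...,2]-85)<5); m[:140]=0;m[220:]=0;m[:,:180]=0;m[:,262:]=0
B=P[m]; print("tray",len(B),cv2.minAreaRect(B[:,:2].astype(np.float32)))
for n,(u,v) in dict(jar=(413,232),tub=(355,268),mill=(304,254),paddle=(379,208),onion=(269,183)).items(): print(n,P[v,u])
E
```

```text
top 597 [ 543.92956434 -178.86658479  220.60343541] [ 518.35778876 -206.8705366   198.74791893] [ 570.19427434 -137.72110659  230.54648114]
(545.1100463867188, -172.45619201660156) (69.43026733398438, 50.55922317504883) 87.20146942138672
scene 469 [ 546.61333352 -182.96579706  221.24773945] [ 518.43654701 -210.76113583  195.8278648 ] [ 569.64097782 -139.07699748  228.74142281]
(544.1974487304688, -174.74571228027344) (71.33414459228516, 49.90679931640625) 87.68431854248047
top 1119 ((634.8749389648438, -19.1781005859375), (198.18710327148438, 137.46961975097656), 87.5246810913086)
scene 1182 ((622.5147705078125, -35.290008544921875), (233.4132843017578, 154.99148559570312), 89.89873504638672)
tray 525 ((646.1502075195312, 176.94302368164062), (186.72486877441406, 142.27029418945312), 88.14864349365234)
jar [ 514.37829583 -302.17126486   70.92015037]
tub [ 426.5740049  -168.84856938    1.10664641]
mill [449.5444479  -25.52352847 133.37739231]
paddle [ 544.11736068 -180.89775234  221.92190214]
onion [619.01678294  59.06736476 127.82360336]
```

Request:
send_rows:
  hand: 255
  moves:
    - {"translation": [-0.01,-0.01,-0.02],"turn": 0}
    - {"translation": [-0.03,-0.03,-0.04],"turn": 0}
    - {"translation": [-0.05,-0.05,-0.05],"turn": 0}
    - {"translation": [-0.075,-0.075,-0.05],"turn": 0}
    - {"translation": [-0.1,-0.1,-0.05],"turn": 0}
    - {"translation": [-0.125,-0.125,-0.05],"turn": 0}
    - {"translation": [-0.15,-0.15,-0.05],"turn": 0}
    - {"translation": [-0.175,-0.175,-0.05],"turn": 0}
    - {"translation": [-0.2,-0.195,-0.05],"turn": 0}
    - {"translation": [-0.225,-0.22,-0.05],"turn": 0}
    - {"translation": [-0.25,-0.245,-0.05],"turn": 0}
    - {"translation": [-0.275,-0.27,-0.05],"turn": 0}
    - {"translation": [-0.3,-0.29,-0.05],"turn": 0}
    - {"translation": [-0.31,-0.3,-0.05],"turn": 0}
    - {"translation": [-0.31,-0.3,-0.05],"turn": 0}

```text
time_s: 1.35
eef_pos: [358.7, 135.1, 454.3]
ee_rot: [[-0.965, 0.263, -0.0], [0.263, 0.965, -0.001], [0.0, -0.001, -1.0]]
force: [-1.2, -0.3, 0.4]
finger_gap: -0.1
finger_force: 0.0
```

Request:
send_rows:
  moves:
    - {"translation": [-0.01,-0.01,0],"turn": -2}
    - {"translation": [-0.03,-0.03,0],"turn": -4}
    - {"translation": [-0.055,-0.055,0],"turn": -6}
    - {"translation": [-0.08,-0.08,0],"turn": -8}
    - {"translation": [-0.105,-0.105,0],"turn": -10}
    - {"translation": [-0.13,-0.13,0],"turn": -12}
    - {"translation": [-0.155,-0.155,0],"turn": -12}
    - {"translation": [-0.18,-0.18,0],"turn": -12}
    - {"translation": [-0.205,-0.2,0],"turn": -12}
    - {"translation": [-0.23,-0.225,0],"turn": -12}
    - {"translation": [-0.25,-0.245,0],"turn": -12}
    - {"translation": [-0.262,-0.255,0],"turn": -12}
    - {"translation": [-0.262,-0.255,0],"turn": -12}
    - {"translation": [-0.262,-0.255,0],"turn": -12}

```text
time_s: 2.52
eef_pos: [545.2, -176.7, 453.7]
ee_rot: [[-0.999, 0.053, -0.002], [0.053, 0.999, 0.001], [0.002, 0.001, -1.0]]
force: [-1.0, 1.1, -0.1]
finger_gap: -0.1
finger_force: 0.0
```

```bash
python3 - <<'E'
from h import *
for n in ("scene","top"):
    s=cams.snapshot(n); c=s["color"][...,::-1]
    c=c[150:310,120:400] if n=="scene" else c[120:300,180:440]
    cv2.imwrite(f"pics/{n}2.png",cv2.resize(c,None,fx=2.5,fy=2.5))
o=monitor.get_obs(); print(o["time_s"],o["eef_pos"],o["joints"],o["force"])
E
```

```text
2.6167 [ 544.47130151 -175.7921452   454.6670251 ] [-3.12385666e-01  2.24821004e-01  1.88884008e-01  1.53560853e+00
  3.91986105e-04 -2.61093140e-01] [-0.37162501 -0.16432718  1.06950293]
```

View pics/scene2.png

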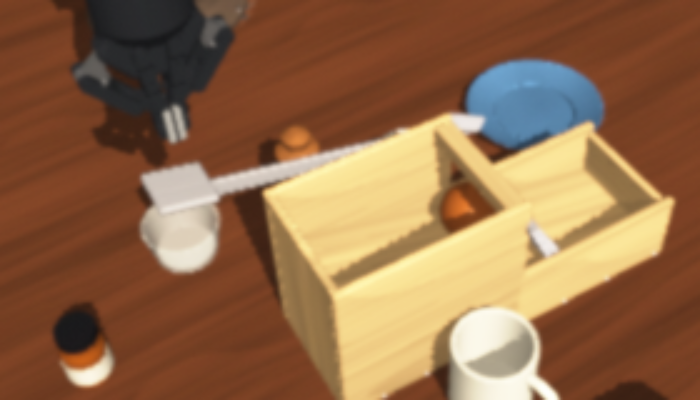

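The crop shows the closed fingertips at (175,135), directly above the paddle at (180,187). Now I press.

Request:
send_rows:
  moves:
    - {"translation": [0,-0.004,0.01],"turn": 0}
    - {"translation": [0,-0.005,0.025],"turn": 0}
    - {"translation": [0,-0.005,0.035],"turn": 0}
    - {"translation": [0,-0.005,0.045],"turn": 0}
    - {"translation": [0,-0.005,0.05],"turn": 0}
    - {"translation": [0,-0.005,0.055],"turn": 0}
    - {"translation": [0,-0.005,0.06],"turn": 0}
    - {"translation": [0,-0.005,0.065],"turn": 0}
    - {"translation": [0,-0.005,0.07],"turn": 0}
    - {"translation": [0,-0.005,0.076],"turn": 0}
    - {"translation": [0,-0.005,0.082],"turn": 0}
    - {"translation": [0,-0.005,0.088],"turn": 0}
    - {"translation": [0,-0.005,0.094],"turn": 0}
    - {"translation": [0,-0.005,0.1],"turn": 0}
    - {"translation": [0,-0.005,0.106],"turn": 0}
    - {"translation": [0,-0.005,0.112],"turn": 0}
    - {"translation": [0,-0.005,0.118],"turn": 0}
    - {"translation": [0,-0.005,0.124],"turn": 0}
    - {"translation": [0,-0.005,0.13],"turn": 0}
    - {"translation": [0,-0.005,0.135],"turn": 0}

```text
time_s: 4.28
eef_pos: [544.5, -182.1, 319.1]
ee_rot: [[-0.999, 0.052, 0.0], [0.052, 0.999, 0.0], [-0.0, 0.0, -1.0]]
force: [1.1, -1.4, 5.8]
finger_gap: -0.3
finger_force: 2.7
```

Request:
send_rows:
  moves:
    - {"translation": [0,0,0.004],"turn": 0}
    - {"translation": [0,0,0.008],"turn": 0}
    - {"translation": [0,0,0.012],"turn": 0}
    - {"translation": [0,0,0.015],"turn": 0}
    - {"translation": [0,0,0.018],"turn": 0}
    - {"translation": [0,0,0.02],"turn": 0}
    - {"translation": [0,0,0.02],"turn": 0}
    - {"translation": [0,0,0.02],"turn": 0}

```text
time_s: 4.95
eef_pos: [544.5, -181.1, 299.8]
ee_rot: [[-0.999, 0.051, 0.001], [0.051, 0.999, 0.003], [-0.0, 0.003, -1.0]]
force: [0.4, 2.1, 7.4]
finger_gap: 0.5
finger_force: 3.2
```

Request:
send_rows:
  moves:
    - {"translation": [0,0,0.001],"turn": 0}
    - {"translation": [0,0,0.002],"turn": 0}
    - {"translation": [0,0,0.003],"turn": 0}
    - {"translation": [0,0,0.003],"turn": 0}
    - {"translation": [0,0,0.003],"turn": 0}
    - {"translation": [0,0,0.003],"turn": 0}
    - {"translation": [0,0,0.003],"turn": 0}
    - {"translation": [0,0,0.003],"turn": 0}
    - {"translation": [0,0,0.003],"turn": 0}
    - {"translation": [0,0,0.003],"turn": 0}
    - {"translation": [0,0,0.003],"turn": 0}
    - {"translation": [0,0,0.003],"turn": 0}

```text
time_s: 5.95
eef_pos: [544.2, -181.0, 299.4]
ee_rot: [[-0.999, 0.051, 0.003], [0.051, 0.999, 0.002], [-0.003, 0.002, -1.0]]
force: [-5.2, 4.0, 21.7]
finger_gap: 0.3
finger_force: 10.1
```

```bash
python3 - <<'E'
from h import *
ims=[]
for n in ("scene","top"):
    s=cams.snapshot(n); c=s["color"][...,::-1]
    X=pts(s); hsv=cv2.cvtColor(s["color"],cv2.COLOR_RGB2HSV)
    c=c[150:310,120:400] if n=="scene" else c[120:280,180:440]
    ims.append(cv2.resize(c,(520,297)))
    m=cv2.inRange(hsv,(5,170,90),(18,255,255))>0
    m&=(X[...,2]>40)&(X[...,0]>575)&(X[...,0]<715)&(X[...,1]>60)&(X[...,1]<275)
    print(n,m.sum(),np.median(X[m],0) if m.any() else '')
cv2.imwrite("pics/c3.png",np.vstack(ims))
o=monitor.get_obs(); print(o["time_s"],o["eef_pos"],o["force"])
E
```

```text
scene 95 [656.39605574 222.95869797  62.17902154]
top 404 [626.89493781 230.84089109  78.22567133]
6.05 [ 544.22644862 -180.97549112  299.37901673] [-5.51236657  3.2183916  21.75744623]
```

View pics/c3.png

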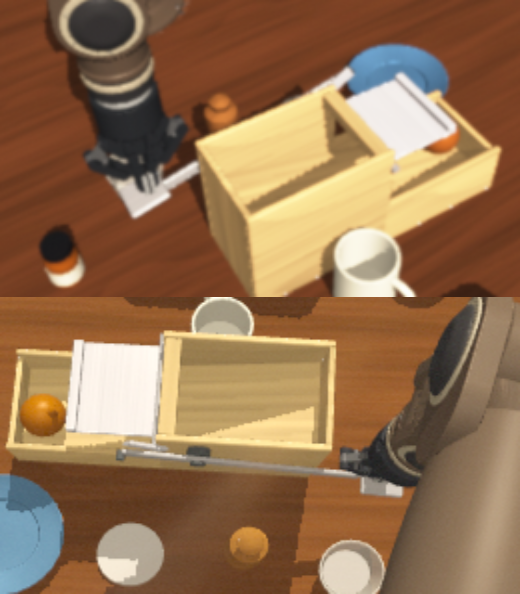

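The lid is up and the lever is at its stop: force rises with no further travel. The onion lies at the tray's front board, at (43,413) in the lower crop. I'll hold and check that it's at rest.

Request:
send_rows:
  moves:
    - {"translation": [0,0,0],"turn": 0}
    - {"translation": [0,0,0],"turn": 0}
    - {"translation": [0,0,0],"turn": 0}
    - {"translation": [0,0,0],"turn": 0}
    - {"translation": [0,0,0],"turn": 0}
    - {"translation": [0,0,0],"turn": 0}
    - {"translation": [0,0,0],"turn": 0}
    - {"translation": [0,0,0],"turn": 0}
    - {"translation": [0,0,0],"turn": 0}
    - {"translation": [0,0,0],"turn": 0}
    - {"translation": [0,0,0],"turn": 0}
    - {"translation": [0,0,0],"turn": 0}
    - {"translation": [0,0,0],"turn": 0}
    - {"translation": [0,0,0],"turn": 0}
    - {"translation": [0,0,0],"turn": 0}
    - {"translation": [0,0,0],"turn": 0}
    - {"translation": [0,0,0],"turn": 0}
    - {"translation": [0,0,0],"turn": 0}
    - {"translation": [0,0,0],"turn": 0}
    - {"translation": [0,0,0],"turn": 0}

```text
time_s: 7.72
eef_pos: [544.2, -181.0, 299.4]
ee_rot: [[-0.999, 0.051, 0.003], [0.051, 0.999, 0.002], [-0.003, 0.002, -1.0]]
force: [-5.1, 4.4, 21.5]
finger_gap: 0.2
finger_force: 10.1
```

```bash
cat > on.py <<'E'
from h import *
for i in range(3):
    s=cams.snapshot("top"); X=pts(s); hsv=cv2.cvtColor(s["color"],cv2.COLOR_RGB2HSV)
    m=cv2.inRange(hsv,(5,170,90),(18,255,255))>0
    m&=(X[...,2]>40)&(X[...,0]>575)&(X[...,0]<715)&(X[...,1]>60)&(X[...,1]<275)
    print(m.sum(),np.median(X[m],0))
o=monitor.get_obs(); print(o["time_s"],o["eef_pos"],o["force"])
E
python3 on.py
```

```text
402 [626.93350023 230.62511304  78.13064614]
396 [626.94395141 230.63441323  78.12985721]
406 [627.0117657  230.64370097  78.013309  ]
7.8667 [ 544.23569779 -180.96935082  299.39525288] [-5.48695399  5.2594451  22.10719475]
```

The onion is at rest. Now I ease the lever up at about 24 mm/s (about 0.11 rad/s).

Request:
send_rows:
  moves:
    - {"translation": [0,0,-0.001],"turn": 0}
    - {"translation": [0,0,-0.002],"turn": 0}
    - {"translation": [0,0,-0.003],"turn": 0}
    - {"translation": [0,0,-0.005],"turn": 0}
    - {"translation": [0,0,-0.007],"turn": 0}
    - {"translation": [0,0,-0.009],"turn": 0}
    - {"translation": [0,0,-0.011],"turn": 0}
    - {"translation": [0,0,-0.013],"turn": 0}
    - {"translation": [0,0,-0.015],"turn": 0}
    - {"translation": [0,0,-0.017],"turn": 0}
    - {"translation": [0,0,-0.019],"turn": 0}
    - {"translation": [0,0,-0.021],"turn": 0}
    - {"translation": [0,0,-0.023],"turn": 0}
    - {"translation": [0,0,-0.025],"turn": 0}
    - {"translation": [0,0,-0.027],"turn": 0}
    - {"translation": [0,0,-0.029],"turn": 0}
    - {"translation": [0,0,-0.031],"turn": 0}
    - {"translation": [0,0,-0.033],"turn": 0}
    - {"translation": [0,0,-0.035],"turn": 0}
    - {"translation": [0,0,-0.037],"turn": 0}

```text
time_s: 9.53
eef_pos: [544.4, -182.1, 333.9]
ee_rot: [[-0.999, 0.052, -0.0], [0.052, 0.999, -0.0], [0.0, -0.0, -1.0]]
force: [0.1, -4.0, 4.2]
finger_gap: -0.2
finger_force: 2.1
```

Request:
send_rows:
  moves:
    - {"translation": [0,0,-0.002],"turn": 0}
    - {"translation": [0,0,-0.004],"turn": 0}
    - {"translation": [0,0,-0.006],"turn": 0}
    - {"translation": [0,0,-0.008],"turn": 0}
    - {"translation": [0,0,-0.01],"turn": 0}
    - {"translation": [0,0,-0.012],"turn": 0}
    - {"translation": [0,0,-0.014],"turn": 0}
    - {"translation": [0,0,-0.016],"turn": 0}
    - {"translation": [0,0,-0.018],"turn": 0}
    - {"translation": [0,0,-0.02],"turn": 0}
    - {"translation": [0,0,-0.022],"turn": 0}
    - {"translation": [0,0,-0.024],"turn": 0}
    - {"translation": [0,0,-0.026],"turn": 0}
    - {"translation": [0,0,-0.028],"turn": 0}
    - {"translation": [0,0,-0.03],"turn": 0}
    - {"translation": [0,0,-0.032],"turn": 0}
    - {"translation": [0,0,-0.034],"turn": 0}
    - {"translation": [0,0,-0.036],"turn": 0}
    - {"translation": [0,0,-0.038],"turn": 0}
    - {"translation": [0,0,-0.04],"turn": 0}

```text
time_s: 11.2
eef_pos: [544.5, -182.1, 373.9]
ee_rot: [[-0.999, 0.052, -0.0], [0.052, 0.999, 0.0], [0.0, 0.0, -1.0]]
force: [0.1, 2.1, 2.3]
finger_gap: -0.1
finger_force: 1.4
```

Request:
send_rows:
  moves:
    - {"translation": [0,0,-0.002],"turn": 0}
    - {"translation": [0,0,-0.004],"turn": 0}
    - {"translation": [0,0,-0.006],"turn": 0}
    - {"translation": [0,0,-0.008],"turn": 0}
    - {"translation": [0,0,-0.01],"turn": 0}
    - {"translation": [0,0,-0.012],"turn": 0}
    - {"translation": [0,0,-0.014],"turn": 0}
    - {"translation": [0,0,-0.016],"turn": 0}
    - {"translation": [0,0,-0.018],"turn": 0}
    - {"translation": [0,0,-0.02],"turn": 0}
    - {"translation": [0,0,-0.022],"turn": 0}
    - {"translation": [0,0,-0.024],"turn": 0}
    - {"translation": [0,0,-0.026],"turn": 0}
    - {"translation": [0,0,-0.028],"turn": 0}
    - {"translation": [0,0,-0.03],"turn": 0}
    - {"translation": [0,0,-0.032],"turn": 0}
    - {"translation": [0,0,-0.034],"turn": 0}
    - {"translation": [0,0,-0.036],"turn": 0}
    - {"translation": [0,0,-0.038],"turn": 0}
    - {"translation": [0,0,-0.04],"turn": 0}

```text
time_s: 12.87
eef_pos: [544.5, -182.0, 413.9]
ee_rot: [[-0.999, 0.052, 0.0], [0.052, 0.999, -0.0], [-0.0, -0.0, -1.0]]
force: [0.4, 0.3, 0.4]
finger_gap: 0.3
finger_force: 0.0
```

Contact has ended, so I rise clear and check.

Request:
send_rows:
  moves:
    - {"translation": [0,0,-0.01],"turn": 0}
    - {"translation": [0,0,-0.03],"turn": 0}
    - {"translation": [0.02,0,-0.05],"turn": 0}
    - {"translation": [0.05,0,-0.06],"turn": 0}
    - {"translation": [0.08,0,-0.06],"turn": 0}
    - {"translation": [0.11,0,-0.06],"turn": 0}
    - {"translation": [0.13,0,-0.06],"turn": 0}
    - {"translation": [0.14,0,-0.06],"turn": 0}
    - {"translation": [0.14,0,-0.06],"turn": 0}
    - {"translation": [0.14,0,-0.06],"turn": 0}
    - {"translation": [0.14,0,-0.06],"turn": 0}

```text
time_s: 13.78
eef_pos: [405.6, -174.9, 473.7]
ee_rot: [[-0.999, 0.052, 0.0], [0.052, 0.999, -0.0], [-0.0, -0.0, -1.0]]
force: [-0.8, -0.1, -0.3]
finger_gap: -0.1
finger_force: 0.0
```

```bash
python3 on.py; python3 - <<'E'
from h import *
s=cams.snapshot("scene"); cv2.imwrite("pics/s4.png",cv2.resize(s["color"][150:310,120:400,::-1],None,fx=2.5,fy=2.5))
A=pts(s)[212:242,172:212].reshape(-1,3); A=A[(A[:,2]>150)&(A[:,2]<250)&(A[:,0]>515)]; print(len(A),np.median(A,0))
E
```

```text
369 [625.24267302 230.63602615  77.09917439]
381 [626.03090522 230.91970865  77.57536699]
381 [626.25797744 229.96902744  77.85264288]
13.9333 [ 405.71049539 -174.8466167   473.2248414 ] [-0.48972325 -0.59011876 -0.61224013]
472 [ 546.52467089 -182.27470903  221.06919482]
```

View pics/s4.png

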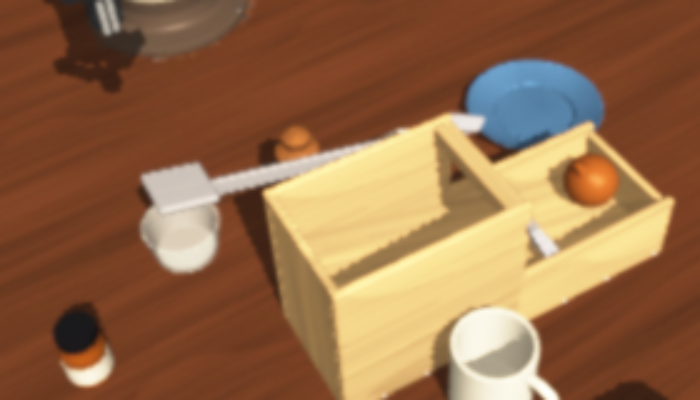

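The picture shows the lever back at rest (paddle 221 mm high, same as before), the lid shut, the onion in the tray at (592,180), and the arm clear.

```bash
python3 -c "
from station import workorder
print(workorder.hand_in())"
```

```text
the job is handed in; nothing more can be done
None
```

I handed the job in at about 14 s: the onion lies at rest in the tray, the lever was eased back up over about 5 s to its starting height, the lid is shut and the arm is clear; no verdict came back.

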